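# Jug under the filter spout, valve to the mark

### The job

Take the steel jug with the handle and stand it upright on the worktop, centred under the spout of the water filter, and let go of it. Only then open the valve between the white cartridges and the spout, turning its lever until it points exactly at the upright pin of the set mark, and let go, leaving the jug where it is. Do not tip the jug, do not shift the pin or the other valve, and leave everything else on the worktop where it stands.

Things in the scene. Friction and masses are not known exactly. Their poses are not given: they have to be found in the camera images.
- filter: Fixed water filter. Origin on the worktop under the outlet valve's pivot, y towards the spout, -x towards the robot. A level pipe (18 mm thick, axis 155 mm up) runs at x = 0 from y -200 to 160 mm on posts with 56 mm feet at y -120 and 160, then 100 mm along -x to the spout. White cartridges 100 mm across, 231 mm tall at (70,-200) and (172,-200) mm.
- spout (a point): The centre of the downward spout outlet (24 mm across), at (-100, 160, 125) mm in the filter frame, so 125 mm above the worktop: 20 mm higher than the jug's rim. The pipe comes to it from the filter's +x side; the worktop below is bare.
- valve (a joint): Opening of the outlet valve, the lever valve on the pipe between cartridges and spout: 0 = shut (lever points along the filter's -x), growing counter-clockwise from above to 1.57 rad (lever along -y). Starts at 0; stays where it is left, turning it takes about 0.2 N m.
- lever_pivot (a point): Pivot of the outlet valve's lever, on its vertical turning axis at the lever's mid-height, 190 mm above the worktop. x points along the lever to its tip.
- lever_tip (a point): Tip end of the outlet valve's lever, 105 mm from the pivot, at mid-height. The outer 65 mm is a grey grip 16 mm wide and 18 mm tall. Its x axis points outwards along the lever. Beneath the lever is free space down to the mark arm, whose top is 158 mm above the worktop.
- set_mark (a joint): Angle of the set mark, measured exactly as valve. The lever has the mark's opening when both values are equal. Differs each time; stiff (1 N m), not to be moved.
- pin (a point): Top of the set mark's upright steel pin (10 mm across, rising to 197 mm above the worktop), 128 mm from the pivot, just beyond the lever's swing. A thin 10 mm wide steel arm 153 to 158 mm up carries it below the lever. Its x axis points from the pivot outwards through the pin.
- inlet_tip (a point): Tip of the lever of the other valve, the inlet valve at (172,-100) mm in the filter frame, on the far side. Same kind of lever; not to be touched.
- jug: The open steel milk jug, 98 mm across, 105 mm tall, 0.2 to 0.33 kg, with one handle. Origin at the centre of its underside, z up; the handle points along its -x, the small lip along +x.
- jug_rim (a point): Centre of the jug's mouth, 105 mm above its underside.
- jug_handle (a point): Grip point of the jug's handle, 84 mm from the jug's axis and 75 mm up: an upright steel bar 14 mm wide (along jug y), 16 mm deep (along jug x), from 18 to 98 mm above the underside, joined to the jug above and below.
- jar: White ceramic jar with wooden cap, 90 mm across, 115 mm tall; bystander. Origin under its centre.
- mug: White ceramic mug, 80 mm across, 90 mm tall, handle along its +y (sticks out about 35 mm); bystander. Origin under its centre.
- bowl: White ceramic bowl, 116 mm across, 50 mm tall; bystander. Origin under its centre.
- mill: Dark wooden pepper mill, 56 mm across, 190 mm tall; bystander near the spout. Origin under its centre.
- oil: Green glass oil bottle, 68 mm across, 235 mm tall; bystander. Origin under its centre.
- caddy: Plain aluminium caddy, 84 mm across, 130 mm tall; bystander. Origin under its centre.
There are look-alikes about, which are no part of the job. Leave any blue or purple look-alike of the jug alone.

How it is judged:
On the way, in this order (a step that is already met when the one before it is completed fails the run):
1. the jug stands upright and let go under the spout, the valve still shut (horizontal distance between jug_rim and spout below 0.02 m and angle between jug's own z axis and vertical below 0.08 rad and height (world z) of jug between -0.006 and 0.006 m and linear speed of jug below 0.02 m/s and contact force between the fingers and jug below 0.3 N and value of joint valve below 0.15 rad), for 0.2 s.
2. the lever points at the pin, the jug still under the spout (horizontal distance between jug_rim and spout below 0.02 m and angle between jug's own z axis and vertical below 0.08 rad and height (world z) of jug between -0.006 and 0.006 m and linear speed of jug below 0.02 m/s and angle between the x axis of lever_tip and the x axis of pin, either way round below 0.09 rad and velocity of joint valve between -0.05 and 0.05 rad/s), for 0.2 s.
At the end, for the whole second after the job is handed in: The jug stands upright (within 0.08 rad) and at rest on the worktop, let go, its mouth's centre within 20 mm of the spout's centre seen from above, and the outlet valve's lever is at rest within 0.09 rad (5 degrees) of the direction of the pin (all of step 2 and contact force between the fingers and jug below 0.3 N); the robot touches nothing.
It fails at once if the valve is opened by more than 0.2 rad while the jug's mouth is more than 35 mm off the spout's centre (value of joint valve above 0.2 rad and horizontal distance between jug_rim and spout above 0.035 m).
It fails at once if the jug is tipped by more than 0.6 rad (angle between jug's own z axis and vertical above 0.6 rad).
It fails at once if the set mark's pin is shifted by more than 10 mm (distance of pin from where it was at the start of the episode above 0.01 m).
It fails at once if the other valve's lever is shifted by more than 15 mm (distance of inlet_tip from where it was at the start of the episode above 0.015 m).
It fails at once if a bystander is shifted by more than 30 mm or knocked over (distance of any of jar, mug, bowl, mill, oil, caddy from where it was at the start of the episode above 0.03 m or angle between any of jar, mug, bowl, mill, oil, caddy's own z axis and vertical above 0.4 rad).
It also fails if it takes over 61 s, if anything falls off the work surface, if the arm or the gripper's body presses on something with over 40 N, if the wrist force passes 120 N, or if a joint passes its speed limit or range.

### The arm

A 6-joint arm with a two-finger parallel gripper is mounted at the origin on the work surface. World frame = base frame: x ahead of the robot, y to its left, z up, the work surface at z = 0. Lengths are in m, angles in rad, forces in N, time in s.
With the tool pointing down it reaches from about 0.3 to 0.775 m from the base axis. Payload 14.6 kg.
Tool frame: the origin (TCP) lies midway between the tips of the shut fingers; the grasp point (between the pads) lies 19 mm behind it (ctrl.pinch_z is the z of the grasp point in the tool frame, in m); z points along the fingers, y is the line along which they close (so a half turn about z gives the same grasp; the last joint's range is limited). The gripper opens to 94 mm and grips with 3 to 60 N. Pads are 16 mm wide; open, the fingers measure 119 mm over their backs; the gripper's body (75 mm by 177 mm) begins 78 mm behind the grasp point.
Start: joints at [1.237, 0.3, 1.521, -0, 1.321, -0.067], TCP at [0.145, 0.531, 0.205] pointing down, gripper open.
Joint ranges: [-3.03, 3.03], [-0.79, 2.21], [0.23, 2.52], [-1.04, 4.18], [0, 3.07], [-2.55, 2.55]. Speed limits (rad/s): [2.22, 2.22, 2.57, 3.14, 3.14, 3.14].

### API

Orientations are given as [roll, pitch, yaw] about the fixed x, y, z axes, in that order (R = Rz(yaw) Ry(pitch) Rx(roll)).
In Python, from station import ctrl, camera, ticket gives the robot as it stands. The module is installed in compiled form; this text tells all that it offers.
- The arm moves only by the shell command python3 -m inch 'ROWS' [FORCE]. ROWS is text: rows parted by semicolons, each of 7 numbers parted by spaces: the opening, from -1 (shut) to 1 (fully open), then the shift along the tool's x, y, z in units of 0.03 m (1.0 is 0.03 m), then the turn, a rotation vector about the tool's x, y, z in units of 10 degrees (1.0 is 10 degrees). In form: grip dx dy dz rx ry rz; .... A call has 1 to 10 rows; each row shifts and turns the commanded pose from where the row before left it, along the tool's axes as they then stand; what a row does not reach is not made up. A row lasts 1/8 s, in which the tool goes at most 62.5 mm and 10.7 degrees, less where a joint would pass 70% of its speed; a pose out of reach is approached as far as the arm can. A call with a number of a shift or a turn outside -1 to 1 is refused whole. A call with a gripper value outside its range is refused whole. The fingers move at their own pace and stop on an object; FORCE is the grip in N (left out, the last holds). Time passes only in rows, so rows that do not move let the fingers close. It gives the time, the measured TCP pose, the force, the opening and the grip force at its end, in the units of the state.
- ctrl.get_obs(): the state, without advancing time (a new reading comes with each control period).
- camera(name): name is "scene" or "side" or "wrist"; returns a dict with "img" (420x560x3 uint8, blue, green, red), "range_z" (420x560 float32, m along the optical axis (not along the pixel's ray), 0 where there is no reading), "intrinsics" (3x3 intrinsics, pixels), "k1" (the pictures are not rectified: a ray, as slopes to the right and down, at radius r is drawn at 1 + k1 r^2 times it, then the intrinsics apply), "view" (4x4, takes a point from world to camera coordinates). Camera axes: x right, y down, z forward; pixel columns grow to the right and rows downward; lengths in m; the calibration is good to about 2 mm. A picture is of the moment at which its call begins.
- ticket.hand_in(): hands the job in; it is judged then, once.
The state is a dict: "time_s": time; "qpos": joint angles; "joint_vel": joint speeds; "tau": joint torques, N m; "ee_pos": TCP position; "eef_rot": TCP orientation; "force": force on the tool from outside, world axes, zero at the start; "moment": the same for the moment, N m; "grip_width": finger opening in m; "grip_force": force on a finger pad.
Only numpy, scipy, OpenCV 4.12 (cv2) and the standard library are available. Lean on these libraries where they do the work, as an engineer would, in place of code of your own. Each camera call takes 0.05 s, during which the arm holds its last target. There are 200 camera calls.

## Working session

There is one attempt and no reset: what is moved stays moved. The work goes in short steps, Python scripts to look and compute and a shell command to move; the robot and the scene stay as the last step left them, time stands still between calls to the robot, and variables do not carry over. Pictures are saved under pics/ and viewed, at most 12 in all, crops included, and the job is handed in when it is done.

```bash
mkdir -p pics; cat > h.py <<'E'
import numpy as np, cv2
from station import ctrl, camera, ticket
def snap(n,save=None):
    c=camera(n)
    if save: cv2.imwrite('pics/'+save,c['img']); np.savez('pics/'+save+'.npz',**{k:c[k] for k in ('img','range_z','intrinsics','k1','view')})
    return c
def load(s): return dict(np.load('pics/'+s+'.npz'))
def slope(c,uv):
    K=c['intrinsics'];k=float(c['k1']);d=np.array([(uv[0]-K[0,2])/K[0,0],(uv[1]-K[1,2])/K[1,1]]);s=d.copy()
    for _ in range(20): s=d/(1+k*(s@s))
    return s
def ray(c,uv):
    s=slope(c,uv);V=c['view'];R=V[:3,:3];o=-R.T@V[:3,3];return o,R.T@np.array([s[0],s[1],1.])
def atz(c,uv,z):
    o,d=ray(c,uv);return o+d*(z-o[2])/d[2]
def dep(c,uv):
    o,d=ray(c,uv);u,v=map(int,map(round,uv));return o+d*float(c['range_z'][v,u])
def tri(c1,a,c2,b):
    A=np.zeros((3,3));B=np.zeros(3);rs=[ray(c1,a),ray(c2,b)]
    for o,d in rs:
        d=d/np.linalg.norm(d);P=np.eye(3)-np.outer(d,d);A+=P;B+=P@o
    x=np.linalg.solve(A,B);return x,[np.linalg.norm(np.cross(x-o,d/np.linalg.norm(d))) for o,d in rs]
def proj(c,p):
    p=c['view'][:3,:3]@np.array(p)+c['view'][:3,3];s=p[:2]/p[2];s=s*(1+float(c['k1'])*(s@s));K=c['intrinsics'];return np.array([K[0,0]*s[0]+K[0,2],K[1,1]*s[1]+K[1,2]])
E
python3 - <<'E'
from h import *
for n in('scene','side'):
    c=snap(n,n+'0.png');V=c['view'];print(n,-V[:3,:3].T@V[:3,3],V[2,:3],c['intrinsics'][0,0],c['k1'])
o=ctrl.get_obs();print(o['time_s'],o['ee_pos'],o['eef_rot'],o['grip_width'],ctrl.pinch_z)
E
```

```text
scene [1.53594233 0.02964081 1.09816025] [-0.7297362  -0.00115306 -0.68372783] 477.7964296796406 0.004148368731019813
side [ 0.46077165 -1.16726648  1.43478219] [ 0.01280011  0.67897082 -0.73405366] 528.697924022937 -0.17039921797531724
0.1 [0.14492572 0.53032117 0.20494721] [-3.14057713e+00 -7.98735903e-05  2.87478481e+00] 0.09360186200214901 -0.0188
```

View pics/scene0.png

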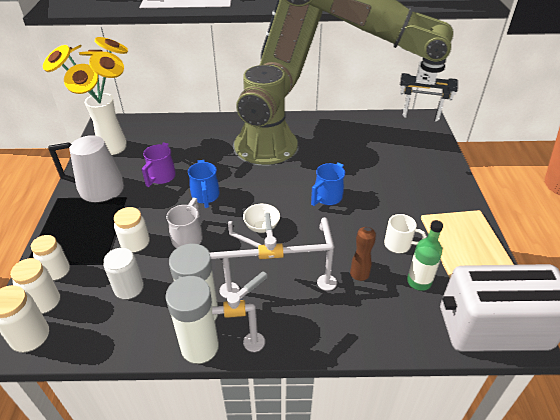

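View pics/side0.png

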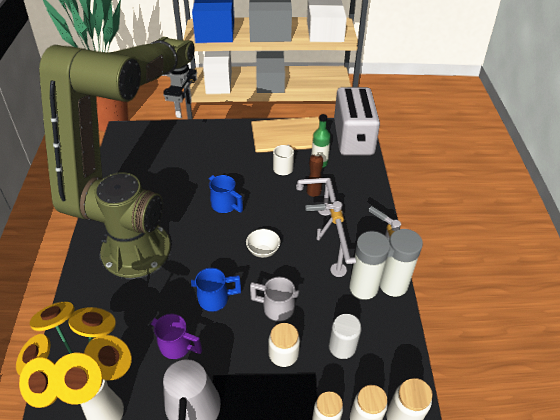

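The scene view shows the following:
- **Jug candidates:** steel jug at scene (185,225) / side (278,298), purple at scene (158,165), blue at (203,183) and (330,185), and a tall grey kettle with a black handle at (97,165). The plain steel one at (185,225) fits: right size, steel, with its handle at side (258,296).
- **Valves:** the outlet valve is at scene (270,247) with the spout at about (329,222). The inlet valve is at (235,300).

I'll enlarge to confirm.

```bash
python3 - <<'E'
from h import *
a=load('scene0.png')['img'];b=load('side0.png')['img']
f=lambda i,x,y,w,h:cv2.resize(i[y:y+h,x:x+w],(400,300),interpolation=cv2.INTER_CUBIC)
cv2.imwrite('pics/crop1.png',np.vstack([np.hstack([f(a,150,185,100,75),f(a,215,200,133,100)]),np.hstack([f(b,235,260,100,75),f(b,280,165,133,100)])]))
E
```

```text
(no output)
```

View pics/crop1.png

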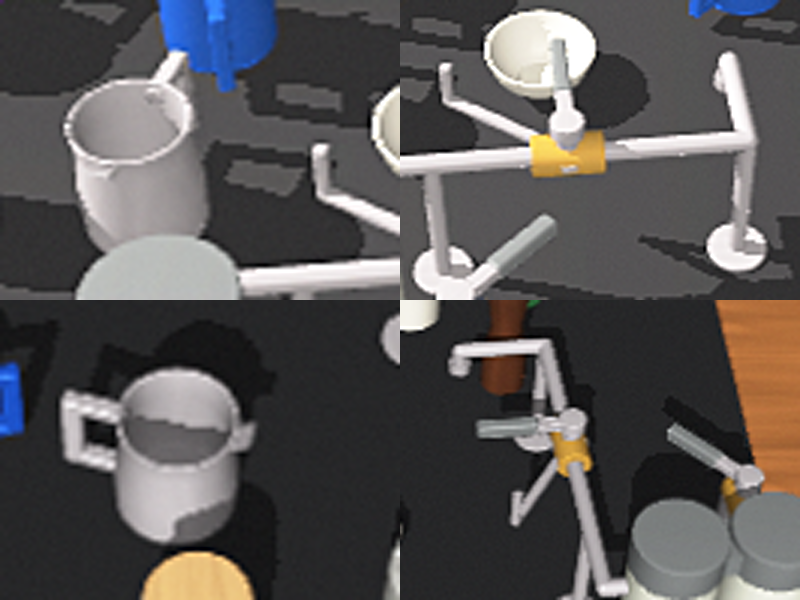

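The enlarged crop confirms the steel jug: its rim centre is at scene (182.5,215.3) / side (279.5,290), with the handle towards the robot. The pin is the upright at scene (230.7,222) / side (319.3,230).

```bash
python3 - <<'E'
from h import *
np.set_printoptions(precision=4,suppress=True)
a=load('scene0.png');b=load('side0.png')
for n,u,v in [('rim',(182.5,215.3),(279.5,290)),('handletop',(194.3,200.5),(253.8,284.5)),('pivot',(271,240),(337.7,205)),('levtip',(267.7,213.5),(306.7,208)),('pintop',(230.7,222),(319.3,230)),('spoutelbow',(329,221),(300,184)),('corner',(330,246),(327,181))]: print(n,*tri(a,u,b,v),'d',dep(a,u),dep(b,v))
print('feet',atz(a,(327.3,282.7),0.005),atz(a,(229.3,290),.005))
for n,c in(('scene',a),('side',b)):
  for w,uv in {'scene':dict(bowl=(262,212),mill=(366,232),mug=(400,220),caddy=(121,256)),'side':dict(bowl=(263,237),mill=(316,158),mug=(284,150),jar=(285,330),caddy=(346,322),oil=(322,125))}[n].items(): print(n,w,dep(c,uv))
E
```

```text
rim [ 0.4982 -0.2452  0.099 ] [np.float64(0.0007150715751646716), np.float64(0.0007150715751646161)] d [ 0.4561 -0.2557  0.0592] [ 0.5003 -0.2045  0.039 ]
handletop [ 0.4203 -0.2183  0.0895] [np.float64(0.0008345650017696862), np.float64(0.000834565001769646)] d [ 0.4265 -0.2176  0.0942] [ 0.4202 -0.2263  0.102 ]
pivot [0.6937 0.0214 0.1931] [np.float64(0.0012871774513824917), np.float64(0.0012871774513827478)] d [0.6953 0.0222 0.1963] [0.6926 0.0113 0.2021]
levtip [0.5917 0.0128 0.1899] [np.float64(0.0015642835665804777), np.float64(0.001564283566580216)] d [0.5961 0.0139 0.1957] [0.5918 0.0052 0.196 ]
pintop [ 0.6253 -0.0862  0.1932] [np.float64(0.0009634087496762525), np.float64(0.0009634087496764108)] d [ 0.6283 -0.0851  0.1972] [ 0.6248 -0.0936  0.2005]
spoutelbow [0.5787 0.1829 0.1395] [np.float64(0.005842523570959359), np.float64(0.005842523570959335)] d [ 0.4311  0.2102 -0.0009] [0.5798 0.1593 0.1553]
corner [0.6766 0.1793 0.1493] [np.float64(0.00013357184265285206), np.float64(0.00013357184265290486)] d [0.6869 0.1774 0.1606] [0.6741 0.1643 0.1638]
feet [0.687  0.1805 0.005 ] [ 0.7075 -0.0987  0.005 ]
scene bowl [ 0.4063 -0.0078  0.0207]
scene mill [0.6611 0.2733 0.1848]
scene mug [0.4947 0.4179 0.062 ]
scene caddy [ 0.6843 -0.3814  0.1307]
side bowl [0.4487 0.0262 0.0293]
side mill [0.6415 0.2618 0.1851]
side mug [0.5346 0.4493 0.065 ]
side jar [ 0.5103 -0.3961  0.1161]
side caddy [ 0.6851 -0.3814  0.129 ]
side oil [0.6749 0.4229 0.2094]
```

```bash
python3 - <<'E'
from h import *
np.set_printoptions(precision=3,suppress=True)
for s in('scene0.png','side0.png'):
    c=load(s);h=cv2.cvtColor(c['img'],cv2.COLOR_BGR2HSV);m=((h[...,0]>105)&(h[...,0]<160)&(h[...,1]>150)&(h[...,2]>60)).astype(np.uint8)
    n,l,st,ce=cv2.connectedComponentsWithStats(m)
    for i in range(1,n):
        if st[i,4]<150: continue
        ys,xs=np.where(l==i);P=np.array([dep(c,(x,y)) for x,y in zip(xs,ys)])
        print(s,ce[i],st[i,4],np.percentile(P,3,axis=0),np.percentile(P,97,axis=0))
E
python3 -m inch '1 -1 -1 0 0 0 0;1 -1 -1 0 0 0 0;1 -1 -1 0 0 0 0;1 -1 -1 0 0 0 0;1 -1 -1 0 0 0 0;1 -1 -1 0 0 0 0;1 -1 -1 0 0 0 0;1 -1 -1 0 0 0 0;1 -0.8 -1 0 0 0 0;1 -0.2 -1 0 0 0 0' 50
```

```text
scene0.png [157.846 164.598] 976 [ 0.133 -0.414  0.006] [ 0.264 -0.331  0.104]
scene0.png [203.275 181.933] 1084 [ 0.236 -0.25   0.002] [ 0.376 -0.163  0.103]
scene0.png [328.106 184.198] 1162 [0.257 0.159 0.   ] [0.374 0.26  0.104]
side0.png [212.626  20.597] 1637 [ 0.037  1.79  -0.19 ] [0.259 1.947 0.02 ]
side0.png [224.124 194.292] 1025 [0.256 0.154 0.002] [0.368 0.266 0.108]
side0.png [214.067 288.387] 1397 [ 0.239 -0.258  0.001] [ 0.37  -0.162  0.107]
side0.png [174.561 336.665] 1380 [ 0.134 -0.425  0.003] [ 0.257 -0.332  0.108]
time_s: 1.35
ee_pos: [0.3268, 0.1686, 0.2052]
eef_rot: [-3.141, -0.0, 2.874]
force: [0.1, -0.0, -0.1]
grip_width: 0.0938
grip_force: 0.0
```

```bash
python3 -m inch '1 -0.6 -1 0 0 0 0;1 -0.6 -1 0 0 0 0;1 -0.6 -1 0 0 0 0;1 -0.6 -1 0 0 0 0;1 -0.6 -1 0 0 0 0;1 -0.6 -1 0 0 0 0;1 -0.6 -1 0 0 0 0;1 -0.6 -1 0 0 0 0;1 -0.6 -1 0 0 0 -0.4;1 -0.4 -0.4 0 0 0 0'
python3 - <<'E'
from h import *
np.set_printoptions(precision=4,suppress=True)
c=snap('wrist','w1.png');V=c['view'];print(-V[:3,:3].T@V[:3,3],V[2,:3],ctrl.get_obs()['ee_pos'],ctrl.get_obs()['qpos'],ctrl.get_obs()['eef_rot'])
for n,p in [('rim',(.4982,-.2452,.1)),('han',(.4203,-.2183,.095)),('pin',(.6253,-.0862,.195)),('spout',(.5835,.173,.125)),('piv',(.694,.0214,.19))]: print(n,proj(c,p))
E
```

```text
time_s: 2.6
ee_pos: [0.421, -0.1485, 0.2052]
eef_rot: [3.141, -0.001, 2.943]
force: [0.6, 0.1, 0.6]
grip_width: 0.0942
grip_force: 0.0
[ 0.3568 -0.1359  0.3845] [ 0.2233 -0.0442 -0.9737] [ 0.4218 -0.149   0.2052] [-0.4215  0.0693  1.7949 -0.0001  1.2776 -1.7926] [-3.1415 -0.0003  2.9419]
rim [201.5042 301.9515]
han [209.1015 224.6465]
pin [405.1473 468.6652]
spout [642.5537 316.7012]
piv [538.3334 505.7498]
```

View pics/w1.png

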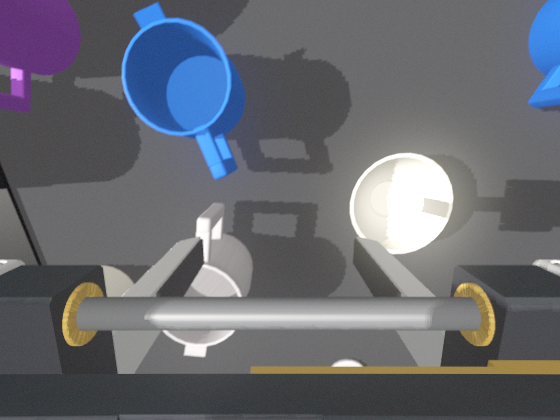

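The wrist view shows the steel handle at (212,220) and the rim centre at about (200,300), both where triangulation predicted them. The blue jug's handle ends at (225,175), clear of the grasp. I'm aligning and descending.

```bash
python3 -m inch '0.3 0 0 0 0 0 0.76;0.3 -0.33 -1 0 0 0 0;0.3 -0.33 -1 0 0 0 0;0.3 0 -0.2 0 0 0 0;0.3 0 0 1 0 0 0;0.3 0 0 1 0 0 0;0.3 0 0 0.5 0 0 0;0.3 0 0 0 0 0 0' 50
python3 - <<'E'
from h import *
c=snap('wrist','w2.png');print(ctrl.get_obs())
for n,p in [('han',(.4188,-.2178,.097)),('rim',(.4982,-.2452,.1))]: print(n,proj(c,p))
E
```

```text
time_s: 3.65
ee_pos: [0.4181, -0.2154, 0.1302]
eef_rot: [3.141, -0.001, 2.812]
force: [1.1, 0.4, 0.5]
grip_width: 0.0608
grip_force: 0.0
{'time_s': 3.7, 'qpos': array([-5.53913333e-01,  2.04889943e-01,  1.82478625e+00,  5.89629360e-05,
        1.11168204e+00, -1.79530247e+00]), 'joint_vel': array([-0.00482378, -0.01274653, -0.01586944, -0.0008025 ,  0.00248924,
       -0.00409165]), 'tau': array([ 1.05426803e-01, -4.27157235e+01, -3.05843997e+01, -2.35315243e-02,
       -6.23345096e-02,  2.44559994e-02]), 'ee_pos': array([ 0.41852292, -0.21580577,  0.13100582]), 'eef_rot': array([-3.14159200e+00,  2.40307244e-04,  2.81215934e+00]), 'force': array([-0.19823383, -0.17999729, -0.28677569]), 'moment': array([-0.00844817,  0.0425472 ,  0.04268141]), 'grip_force': 0.0, 'grip_width': 0.061048895395804895}
han [275.45164917 236.69873363]
rim [275.32352039 339.79119694]
```

View pics/w2.png

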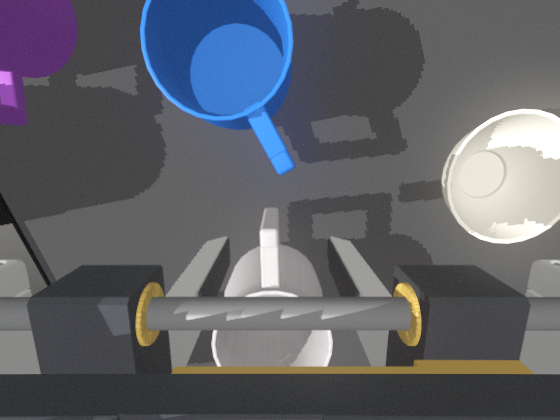

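The handle lies between the fingers at (270,232), about 2–3 mm left of the finger midline. I'll shift slightly, descend, grip and lift.

```bash
python3 -m inch '0.3 0 -0.08 0.5 0 0 0;0.3 0 0 1 0 0 0;0.3 0 0 1 0 0 0;0.3 0 0 0 0 0 0;-1 0 0 0 0 0 0;-1 0 0 0 0 0 0;-1 0 0 0 0 0 0;-1 0 0 0 0 0 0;-1 0 0 0 0 0 0;-1 0 0 0 0 0 0' 55
```

```text
time_s: 4.95
ee_pos: [0.4175, -0.2185, 0.0556]
eef_rot: [-3.142, 0.0, 2.812]
force: [-0.1, 0.2, 1.6]
grip_width: 0.0138
grip_force: 55.0
```

```bash
python3 -m inch '-1 0 0 -0.15 0 0 0;-1 0 0 -0.3 0 0 0;-1 0 0 -0.5 0 0 0;-1 0 0 -0.6 0 0 0;-1 0 0 -0.6 0 0 0;-1 0 0 -0.4 0 0 0;-1 0 0 -0.3 0 0 0;-1 0 0 0 0 0 0'
python3 - <<'E'
from h import *
c=snap('side','s2.png');im=cv2.resize(c['img'][180:340,180:400],(800,582),interpolation=cv2.INTER_CUBIC);cv2.imwrite('pics/s2c.png',im)
E
```

```text
time_s: 5.95
ee_pos: [0.4176, -0.2185, 0.1414]
eef_rot: [-3.141, 0.001, 2.812]
force: [-0.2, 0.4, -2.4]
grip_width: 0.0137
grip_force: 55.0
```

View pics/s2c.png

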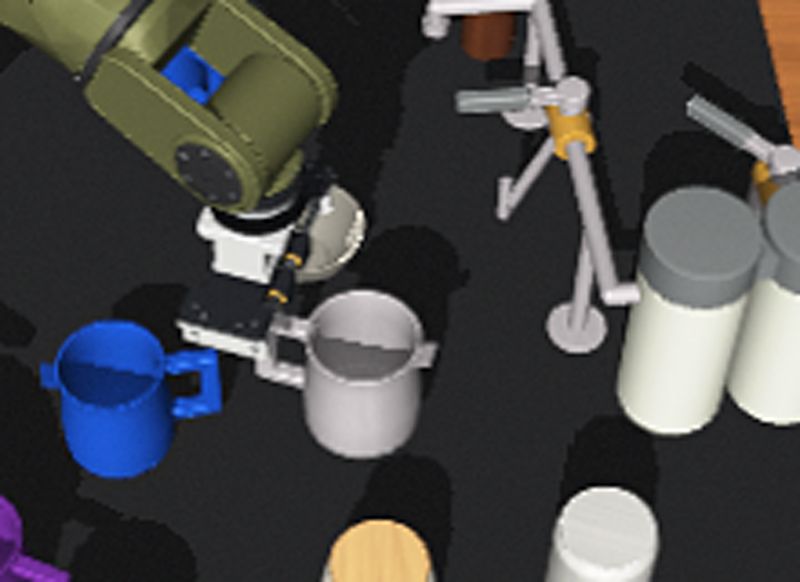

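The jug is lifted level and clear, with its rim at crop (365,335). I'm carrying it over the bowl to a pre-place point in front of the spout.

```bash
python3 -m inch '-1 0.1 0.3 0 0 0 0;-1 0.2 0.6 0 0 0 0;-1 0.25 0.75 0 0 0 0;-1 0.25 0.75 0 0 0 0;-1 0.25 0.75 0 0 0 0;-1 0.25 0.75 0 0 0 0;-1 0.25 0.75 0 0 0 0;-1 0.25 0.75 0 0 0 0;-1 0.25 0.75 0 0 0 0;-1 0.25 0.75 0 0 0 0' && python3 -m inch '-1 0.25 0.75 0 0 0 0;-1 0.25 0.75 0 0 0 0;-1 0.25 0.75 0 0 0 0;-1 0.25 0.75 0 0 0 0;-1 0.25 0.75 0 0 0 0;-1 0.25 0.75 0 0 0 0;-1 0.25 0.75 0 0 0 0;-1 0.25 0.75 0 0 0 0;-1 0.15 0.4 0 0 0 0;-1 0 0 0 0 0 0'
python3 - <<'E'
from h import *
a=snap('scene','a3.png');b=snap('side','b3.png')
f=lambda i,x,y,w,h:cv2.resize(i[y:y+h,x:x+w],(400,400),interpolation=cv2.INTER_CUBIC)
print(ctrl.get_obs()['ee_pos'])
cv2.imwrite('pics/c3.png',np.hstack([f(a['img'],270,170,100,100),f(b['img'],255,130,100,100)]))
E
```

```text
time_s: 7.25
ee_pos: [0.4185, 0.0016, 0.1408]
eef_rot: [3.142, -0.0, 2.813]
force: [0.8, -0.4, -3.0]
grip_width: 0.0136
grip_force: 55.0
time_s: 8.5
ee_pos: [0.4197, 0.2029, 0.1408]
eef_rot: [-3.141, -0.0, 2.813]
force: [0.3, -1.2, -2.1]
grip_width: 0.0135
grip_force: 55.0
[0.42004753 0.20198921 0.14085472]
```

View pics/c3.png

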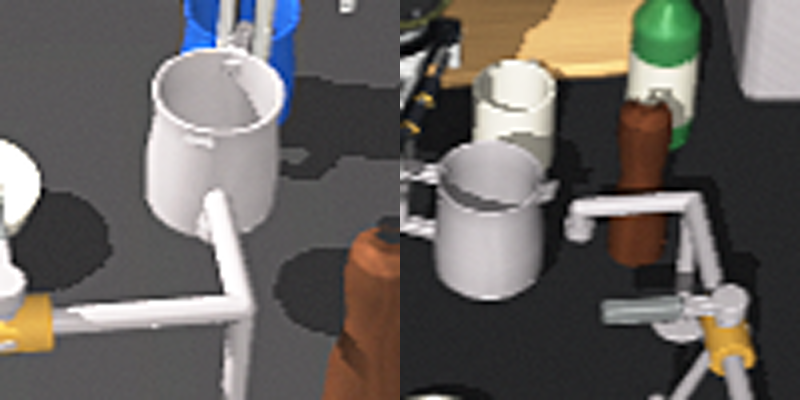

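```bash
python3 - <<'E'
from h import *
np.set_printoptions(precision=4,suppress=True)
a=load('a3.png');b=load('b3.png')
A=lambda x,y:(270+x/4,170+y/4)
B=lambda x,y:(255+(x-400)/4,130+y/4)
for n,u,v in [('outlet',(209,229),(580,232)),('elbow',(216,200),(580,205)),('rim',(219,91),(491,175)),('corner',(242,303),(694,199))]:
    print(n,*tri(a,A(*u),b,B(*v)))
print(atz(a,A(209,229),.125),atz(b,B(580,232),.125),'rim',atz(a,A(219,91),.191),atz(b,B(491,175),.191))
for y in(.06,.08,.1): 
  for pv in ((.694,.0214),(.698,.021)):
    print(y,pv, pv[0]-.1*np.cos(y)-.16*np.sin(y),pv[1]-.1*np.sin(y)+.16*np.cos(y))
E
```

```text
outlet [0.5819 0.1686 0.1255] [np.float64(0.0009643703594308022), np.float64(0.0009643703594308483)]
elbow [0.5813 0.1722 0.1544] [np.float64(0.001510411562751853), np.float64(0.0015104115627517683)]
rim [0.5027 0.1788 0.1862] [np.float64(0.0006496472816629325), np.float64(0.0006496472816631089)]
corner [0.6814 0.1796 0.1553] [np.float64(8.254464138316563e-05), np.float64(8.254464138290707e-05)]
[0.5824 0.168  0.125 ] [0.5815 0.1703 0.125 ] rim [0.509  0.1775 0.191 ] [0.5022 0.1744 0.191 ]
0.06 (0.694, 0.0214) 0.5845857049697684 0.1751156857416882
0.06 (0.698, 0.021) 0.5885857049697684 0.1747156857416882
0.08 (0.694, 0.0214) 0.5815334783346704 0.17289680361150184
0.08 (0.698, 0.021) 0.5855334783346704 0.17249680361150185
0.1 (0.694, 0.0214) 0.5785262368087049 0.17061732477980132
0.1 (0.698, 0.021) 0.5825262368087049 0.1702173247798013
```

The spout outlet measures (0.582,0.171) at height 0.1255, which matches the text. The rim is at (0.503,0.179). I'm lowering to about 4 mm above the worktop and then sliding in under the spout.

```bash
python3 -m inch '-1 0 0 0.3 0 0 0;-1 0 0 0.6 0 0 0;-1 0 0 0.7 0 0 0;-1 0 0 0.6 0 0 0;-1 0 0 0.35 0 0 0;-1 0 0 0.15 0 0 0;-1 0 0 0 0 0 0' && python3 -m inch '-1 -0.2 0.05 0 0 0 0;-1 -0.4 0.1 0 0 0 0;-1 -0.5 0.1 0 0 0 0;-1 -0.5 0.12 0 0 0 0;-1 -0.5 0.12 0 0 0 0;-1 -0.33 0.07 0 0 0 0;-1 -0.15 0.04 0 0 0 0;-1 0 0 0 0 0 0;-1 0 0 0 0 0 0'
python3 - <<'E'
from h import *
a=snap('scene','a4.png');b=snap('side','b4.png')
f=lambda i,x,y,w,h:cv2.resize(i[y:y+h,x:x+w],(400,400),interpolation=cv2.INTER_CUBIC)
cv2.imwrite('pics/c4.png',np.hstack([f(a['img'],270,170,100,100),f(b['img'],255,130,100,100)]))
E
```

```text
time_s: 9.48
ee_pos: [0.4204, 0.2022, 0.06]
eef_rot: [3.142, 0.0, 2.812]
force: [0.6, -0.3, -1.1]
grip_width: 0.0139
grip_force: 55.0
time_s: 10.6
ee_pos: [0.499, 0.1943, 0.0599]
eef_rot: [-3.141, -0.0, 2.812]
force: [0.7, -0.3, -2.3]
grip_width: 0.0139
grip_force: 55.0
```

View pics/c4.png

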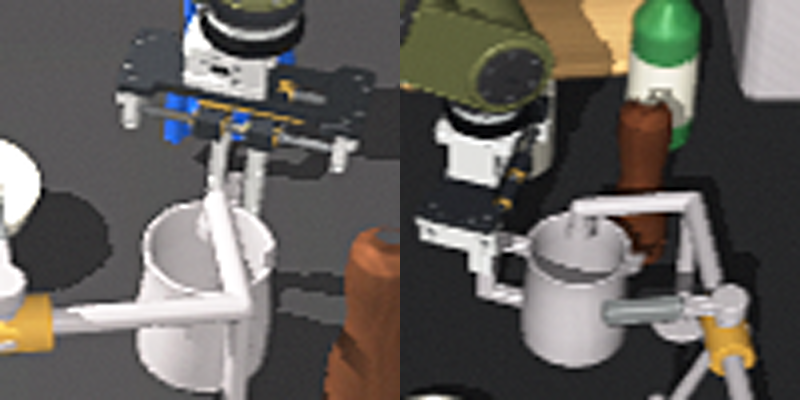

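Seen from above, the rim surrounds the spout: the scene rim centre column is about 209 against the outlet at 209, and the side columns are 578 and 580. I'm lowering, releasing, and backing away along the handle direction.

```bash
python3 -c "
from h import *
b=load('b4.png');print(atz(b,(255+178/4,130+249/4),.109))"
python3 -m inch '-1 0 0 0.08 0 0 0;-1 0 0 0.07 0 0 0;-1 0 0 0 0 0 0;-0.6 0 0 0 0 0 0;-0.3 0 0 0 0 0 0;-0.2 0 0 0 0 0 0;-0.2 0 0 0 0 0 0;-0.2 0 0 0 0 0 0;-0.2 0 0 0 0 0 0'
```

```text
[0.58008461 0.16507008 0.109     ]
time_s: 11.82
ee_pos: [0.4993, 0.1943, 0.0554]
eef_rot: [-3.142, -0.0, 2.812]
force: [-0.2, -0.1, -0.5]
grip_width: 0.0373
grip_force: 0.0
```

```bash
python3 -m inch '-0.2 0.3 0 0 0 0 0;-0.2 0.7 0 0 0 0 0;-0.2 0.7 0 0 0 0 0;-0.2 0.3 0 -0.5 0 0 0;0 0 0 -1 0 0 0;0 0 0 -1 0 0 0;0 0 0 -1 0 0 0;0 0 0 -1 0 0 0;0 0 0 -1 0 0 0;0 0 0 -1 0 0 0' && python3 -m inch '0 0 0 -1 0 0 1;0 0 0 0 0 0 1;0 0 0 0 0 0 1;0 0 0 0 0 0 1;0 0 0 0 0 0 1;0 0 0 0 0 0 1;0 0 0 0 0 0 1;0 0 0 0 0 0 1;0 0 0 0 0 0 1;0 0 0 0 0 0 1' && python3 -m inch '0 0 0 0 0 0 1;0 0 0 0 0 0 1;0 0 0 0 0 0 1;0 0 0 0 0 0 1;0 0 0 0 0 0 1;0 0 0 0 0 0 0.6;0 0 0 0 0 0 0'
```

```text
time_s: 13.08
ee_pos: [0.4424, 0.2136, 0.2527]
eef_rot: [3.141, 0.001, 2.812]
force: [0.1, -0.4, 0.9]
grip_width: 0.0468
grip_force: 0.0
time_s: 14.32
ee_pos: [0.4424, 0.2136, 0.2816]
eef_rot: [3.141, -0.001, 1.061]
force: [0.4, -0.4, -0.5]
grip_width: 0.0467
grip_force: 0.0
time_s: 15.2
ee_pos: [0.4425, 0.2136, 0.2814]
eef_rot: [-3.141, -0.001, 0.09]
force: [0.9, -0.3, 0.7]
grip_width: 0.0471
grip_force: 0.0
```

```bash
python3 -m inch '0 0.6 0.8 0 0 0 0;0 0.6 0.8 0 0 0 0;0 0.6 0.8 0 0 0 0;0 0.6 0.8 0 0 0 0;0 0.6 0.8 0 0 0 0;0 0.6 0.8 0 0 0 0;0 0.6 0.8 0 0 0 0;0 0.6 0.8 0 0 0 0;0 0.59 0.75 0 0 0 0;0 0 0 0 0 0 0'
python3 - <<'E'
from h import *
np.set_printoptions(precision=4,suppress=True)
c=snap('wrist','w5.png');o=ctrl.get_obs();print(o['ee_pos'],o['eef_rot'],o['qpos'])
for n,p in [('piv',(.6945,.021,.199)),('tip',(.590,.012,.199)),('pin',(.6253,-.0862,.197)),('rim',(.580,.167,.105)),('spout',(.582,.171,.16))]: print(n,proj(c,p))
cv2.imwrite('pics/w5b.png',cv2.resize(c['img'],(800,600)))
E
```

```text
time_s: 16.45
ee_pos: [0.6232, 0.0133, 0.2803]
eef_rot: [3.142, 0.0, 0.09]
force: [-0.0, 0.0, -1.0]
grip_width: 0.0471
grip_force: 0.0
[0.6227 0.0142 0.2804] [-3.1415  0.0004  0.0903] [-0.0361  0.4279  1.1769  0.0001  1.5372  1.4445]
piv [276.4437 135.9157]
tip [276.122  254.3816]
pin [388.2336 226.0294]
rim [148.7241 223.6346]
spout [122.5898 235.1664]
```

View pics/w5b.png

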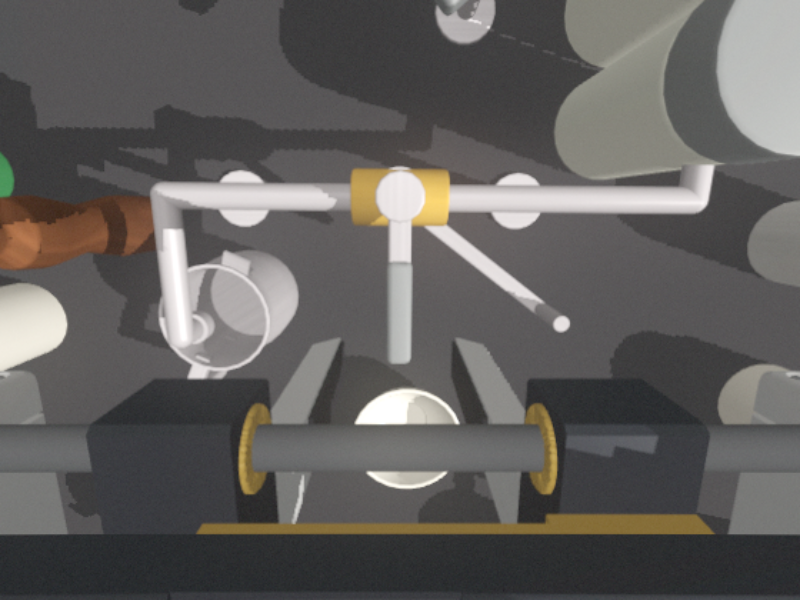

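The view shows the lever centred between the fingers: pivot (400,193), tip (399,360), pin top (562,323). The jug's mouth is round the spout at about (215,317). I'll compute the pin angle from this closer view and descend.

```bash
python3 - <<'E'
from h import *
c=load('w5.png');s=.7
P=[atz(c,(x*s,y*s),z) for x,y,z in((400,193,.203),(399,360,.199),(562,323,.197))];print(P)
a=[np.arctan2(*(p-P[0])[[1,0]]) for p in P[1:]];print(a,a[1]-a[0],[np.linalg.norm((p-P[0])[:2]) for p in P[1:]])
E
python3 -m inch '0 0 0 0.6 0 0 0;0 0 0 1 0 0 0;0 0 0 1 0 0 0;0 0 0 0.7 0 0 0;0 0 0 0.27 0 0 0;0 0 0 0 0 0 0'
```

```text
[array([0.69531609, 0.01811456, 0.203     ]), array([0.59255524, 0.00931506, 0.199     ]), array([ 0.62565345, -0.09083843,  0.197     ])]
[np.float64(-3.056170224471379), np.float64(-2.1396714010542546)] 0.9164988234171245 [np.float64(0.10313691770427402), np.float64(0.12931989783413622)]
time_s: 17.25
ee_pos: [0.6226, 0.0149, 0.1738]
eef_rot: [-3.142, -0.0, 0.09]
force: [-0.1, -0.0, -0.4]
grip_width: 0.047
grip_force: 0.0
```

```bash
python3 -m inch '-1 0 0 0 0 0 0;-1 0 0 0 0 0 0;-1 0 0 0 0 0 0;-1 0 0 0 0 0 0;-1 0 0 0 0 0 0' 30 && python3 -m inch '-1 0.01 0.22 0 0 0 -0.52;-1 0.01 0.22 0 0 0 -0.52;-1 0.01 0.22 0 0 0 -0.52;-1 0.01 0.22 0 0 0 -0.52;-1 0.01 0.22 0 0 0 -0.52;-1 0 0 0 0 0 0'
```

```text
time_s: 17.88
ee_pos: [0.623, 0.0125, 0.1737]
eef_rot: [3.139, -0.001, 0.088]
force: [0.1, -11.5, 1.0]
grip_width: 0.0159
grip_force: 30.0
time_s: 18.62
ee_pos: [0.6328, -0.0181, 0.1737]
eef_rot: [3.14, 0.001, 0.543]
force: [-2.4, -6.3, 2.9]
grip_width: 0.0159
grip_force: 30.0
```

```bash
python3 -m inch '-1 0.01 0.22 0 0 0 -0.52;-1 0.01 0.22 0 0 0 -0.52;-1 0.01 0.22 0 0 0 -0.52;-1 0.01 0.22 0 0 0 -0.52;-1 0.01 0.22 0 0 0 -0.52;-1 0 0 0 0 0 0;-1 0 0 0 0 0 0'
python3 - <<'E'
from h import *
c=snap('wrist','w6.png');a=snap('scene','a6.png')
f=lambda i,x,y,w,h:cv2.resize(i[y:y+h,x:x+w],(400,400),interpolation=cv2.INTER_CUBIC)
cv2.imwrite('pics/c6.png',np.hstack([f(c['img'],180,50,220,220),f(a['img'],215,190,100,100)]))
E
```

```text
time_s: 19.5
ee_pos: [0.6554, -0.0415, 0.1737]
eef_rot: [3.141, 0.002, 0.996]
force: [-4.7, -7.6, 2.5]
grip_width: 0.0159
grip_force: 30.0
```

View pics/c6.png

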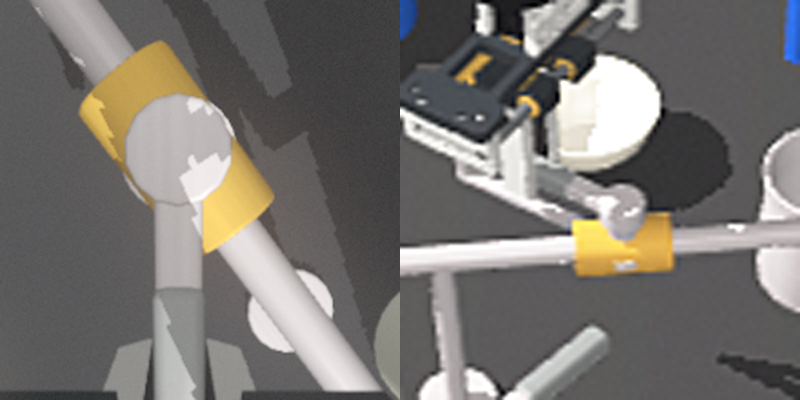

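The lever runs straight between the fingers at tool yaw 0.996, and the target is 1.001. Tangential force is about zero. I'm releasing and rising.

```bash
python3 -m inch '-0.7 0 0 0 0 0 0;-0.5 0 0 0 0 0 0;-0.3 0 0 0 0 0 0;-0.3 0 0 0 0 0 0;-0.3 0 0 0 0 0 0;-0.3 0 0 -0.4 0 0 0;-0.3 0 0 -1 0 0 0;-0.3 0 0 -1 0 0 0;-0.3 0 0 -1 0 0 0;-0.3 0 0 0 0 0 0'
python3 - <<'E'
from h import *
c=snap('wrist','w7.png');cv2.imwrite('pics/w7b.png',cv2.resize(c['img'],(800,600)))
E
```

```text
time_s: 20.85
ee_pos: [0.6564, -0.0402, 0.2786]
eef_rot: [3.137, -0.002, 0.997]
force: [0.0, 0.2, 0.4]
grip_width: 0.033
grip_force: 0.0
```

View pics/w7b.png

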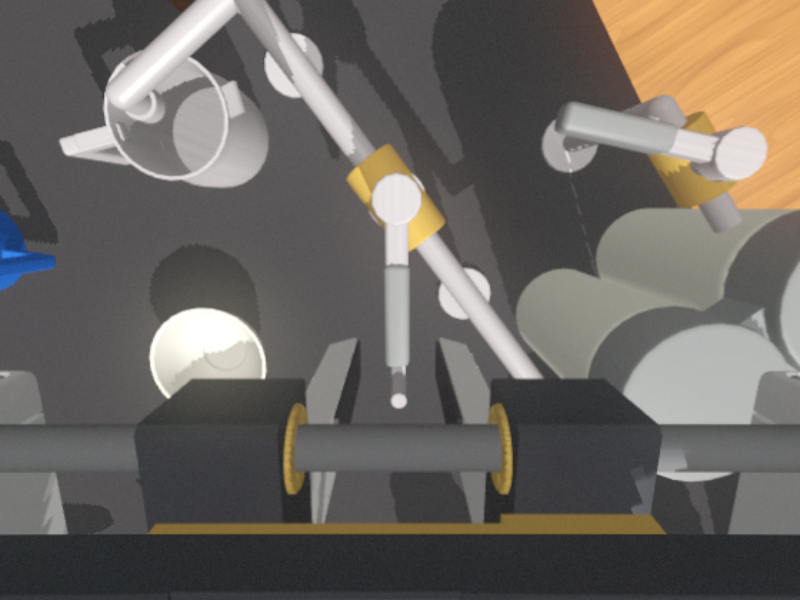

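The lever points at the pin: pivot (397,199), tip (397,364) and pin (399,401), so it is off by about 0.01 rad. I'll check the jug centring before handing in.

```bash
python3 - <<'E'
from h import *
c=load('w7.png');r=atz(c,(167*.7,116*.7),.105);s=atz(c,(147*.7,106*.7),.128);print(r,s,np.hypot(*(r-s)[:2]))
o=ctrl.get_obs();print(o['time_s'],o['force'],o['grip_force'])
if np.hypot(*(r-s)[:2])<.015: print(ticket.hand_in())
E
```

```text
[0.58180554 0.16465805 0.105     ] [0.58132982 0.16756823 0.128     ] 0.0029488128797460237
20.9 [-0.00758635  0.79677901 -0.59265308] 0.0
the job is handed in; nothing more can be done
None
```

The job is handed in at 20.9 s of robot time: the jug stands let go with its mouth about 3 mm off the spout's centre, and the valve lever points at the pin to within about 0.01 rad, both by my own camera measurements; I was not shown the verdict.

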